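Load the domed stake into the slotted hold-down

TASK

Fit the domed brass stake into the green hold-down on the coppersmith's bench: standing upright on its flanged foot, slide it in sideways through the open mouth of the slot, foot under the slotted plate, until it is fully home at the closed end of the slot, and let go. Leave the dark flat-topped stake and the copper beaker of punches standing where they are.

Things in the scene. Friction and masses are not known exactly. Their poses are not given: they have to be found in the camera images.
- dome_stake: Stake to load: bright brass, loose, 0.4 to 0.75 kg. Round flanged foot, 64 mm diameter, 8 mm thick, then a plain round barrel of 26 mm diameter up to a hemispherical top; total height 115 mm (barrel straight up to 102 mm). Origin: centre of the foot's underside; z up along the barrel. Round, so yaw means nothing.
- flat_stake: A bystander of the same size and shape as the brass stake (64 mm foot, 26 mm barrel, 115 mm high) but dark steel with a flat top; loose. Origin: centre of the foot's underside, z up along the barrel.
- beaker: A bystander: round copper beaker 72 mm in diameter and 75 mm high, holding a bunch of steel punches that reach up to about 115 mm; loose, about 0.7 kg; the punches are part of it. Origin: centre of its underside, z up.
- holder: Green hold-down fixed to the bench: 8 mm plate, underside 26 mm up, on side walls 88 mm apart and a back wall; no floor, the foot slides on the bench. Slot 46 mm wide. Origin: on the bench, where the stake's axis is when fully home (barrel against the slot's end). x runs along the slot, mouth to end: mouth edge at x = -60 mm, end +13, back +45. Plate spans y -57 to 57, low ears -86 to 86; z up.
Mind the look-alikes: they are no part of the job. What is shaped like the dome_stake but blue is not meant.

How it is judged:
At the end, for the whole second after the job is handed in: The brass stake stands upright (within 8 degrees) on the bench, foot under the plate, barrel in the slot, at most 15 mm short of fully home and within 15 mm of the slot's centre line, released and at rest; the flat stake and the beaker stand within 40 mm of where they were (x of dome_stake in the frame of holder between -0.015 and 0.008 m and y of dome_stake in the frame of holder between -0.015 and 0.015 m and z of dome_stake in the frame of holder below 0.008 m and angle between dome_stake's own z axis and vertical below 0.15 rad and linear speed of dome_stake below 0.02 m/s and angular speed of dome_stake below 0.2 rad/s and distance of each of flat_stake, beaker from where it was at the start of the episode below 0.04 m and angle between each of flat_stake, beaker's own z axis and vertical below 0.2 rad); the robot touches nothing.
It fails at once if the flat-topped stake is moved more than 40 mm or tipped over (distance of flat_stake from where it was at the start of the episode above 0.04 m or angle between flat_stake's own z axis and vertical above 0.5 rad).
It fails at once if the beaker is moved more than 40 mm or tipped over (distance of beaker from where it was at the start of the episode above 0.04 m or angle between beaker's own z axis and vertical above 0.5 rad).
It also fails if it takes over 42 s, if anything falls off the work surface, if the arm or the gripper's body presses on something with over 40 N, if the wrist force passes 120 N, or if a joint passes its speed limit or range.

ROBOT

A 7-joint arm with a two-finger parallel gripper is mounted at the origin on the work surface. World frame = base frame: x ahead of the robot, y to its left, z up, the work surface at z = 0. Lengths are in m, angles in rad, forces in N, time in s.
With the tool pointing down it reaches from about 0.4 to 0.875 m from the base axis. Payload 19.3 kg.
Tool frame: the origin (TCP) lies where the fingers leave the gripper's body, on its centre line; the fingertips stand bot.tip_reach ahead of it and the grasp point (between the pads) lies 54 mm ahead of it (bot.tip_reach is the distance from the TCP to the fingertips, in m); z points along the fingers, y is the line along which they close (so a half turn about z gives the same grasp; the last joint's range is limited). The gripper opens to 85 mm and grips with 20 to 120 N. Pads are 22 mm wide; open, the fingers measure 114 mm over their backs; the gripper's body (76 mm by 85 mm) begins 54 mm behind the grasp point. The pads swing forward as they close: fully open they stand 13 mm farther back than shut.
Start: joints at [-1.388, 0.521, -0.036, 1.599, 0.021, 1.021, -0.113], TCP at [0.156, 0.605, 0.304] pointing down, gripper open.
Joint ranges: [-2.91, 2.91], [-0.3, 2.13], [-1.5, 1.42], [0.17, 2.43], [-1.26, 4.41], [0.16, 1.93], [-2.52, 2.52]. Speed limits (rad/s): [1.89, 1.89, 2.39, 2.39, 3.01, 3.01, 3.01].

INTERFACE

Orientations are given as [roll, pitch, yaw] about the fixed x, y, z axes, in that order (R = Rz(yaw) Ry(pitch) Rx(roll)).
In Python, from workcell import bot gives the robot as it stands. The module is installed in compiled form; this text tells all that it offers.
- The arm moves only by the shell command python3 -m jog 'ROWS' [FORCE]. ROWS is JSON, a list that holds one entry, the list of rows, each a list of 7 numbers: the shift along the tool's x, y, z in mm, then the turn, a rotation vector about the tool's x, y, z in rad, then the opening, from 0 (shut) to 1 (fully open). In form: [[[tx, ty, tz, wx, wy, wz, fingers], ...]]. A call has 1 to 5 rows; each row shifts and turns the commanded pose from where the row before left it, along the tool's axes as they then stand; what a row does not reach is not made up. A row lasts 1/10 s, in which the tool goes at most 50 mm and 8.59 degrees, less where a joint would pass 70% of its speed; a pose out of reach is approached as far as the arm can. A call is refused whole if a number of a shift passes 50 or a number of a turn 0.15, either way. A call with a gripper value outside its range is refused whole. The fingers move at their own pace and stop on an object; FORCE is the grip in N (left out, the last holds). Time passes only in rows, so rows that do not move let the fingers close. It gives the time, the measured TCP pose, the force, the opening and the grip force at its end, in the units of the state.
- bot.observe(): the state, without advancing time (a new reading comes with each control period).
- bot.grab_frame(name): name is "scene" or "top"; returns a dict with "img" (384x512x3 uint8, red, green, blue), "intrinsics" (3x3 intrinsics, pixels), "R" (3x3) and "t" (3): a world point X has camera coordinates R X + t. Camera axes: x right, y down, z forward; pixel columns grow to the right and rows downward; lengths in m; the calibration is good to about 2 mm. A picture is of the moment at which its call begins. There is no depth.
- bot.job_done(): hands the job in; it is judged then, once.
Trained networks look in a picture, given as the dict that the camera call returned (one of the last four; its "shot" number tells which), for a name from the list of things; names that differ only in an ending like _2 or _b are one class to them, and where a whole thing is asked for, a point or a joint stands for the part that bears it (a point fixed in the world has none). Each returns a list of dicts, best first, with "conf" (0 to 1); they miss things now and then, are a little off and sometimes report something else, mostly with a low value. They report only what shows in the picture. A call takes as long as a camera call. They do not tell look-alikes from the thing itself.
- bot.trace(query, picture): "region" (384x512 bool, what is visible of it).
- bot.spot_point(query, picture): "xyz" ([x, y, z] in m, in world coordinates, good to about 4 mm: a listed point, or the origin of a listed thing).
The state is a dict: "clock": time; "qpos": joint angles; "qd": joint speeds; "joint_efforts": joint torques, N m; "position": TCP position; "tool_rot": TCP orientation; "force": force on the tool from outside, world axes, zero at the start; "moment": the same for the moment, N m; "grip_width": finger opening in m; "finger_force": force on a finger pad.
Only numpy, scipy, OpenCV 4.12 (cv2) and the standard library are available. Lean on these libraries where they do the work, as an engineer would, in place of code of your own. Each camera call takes 0.05 s, during which the arm holds its last target. There are 200 camera calls.

## Working session

There is one attempt and no reset: what is moved stays moved. The work goes in short steps, Python scripts to look and compute and a shell command to move; the robot and the scene stay as the last step left them, time stands still between calls to the robot, and variables do not carry over. Pictures are saved under pics/ and viewed, at most 10 in all, crops included, and the job is handed in when it is done.

```bash
mkdir -p pics; python3 - <<'E'
from workcell import bot
import cv2,numpy as np
s=bot.observe();print(s['clock'],s['position'],s['tool_rot'],bot.tip_reach,s['grip_width'])
P={n:bot.grab_frame(n) for n in("scene","top")}
for n,p in P.items():
    cv2.imwrite(f'pics/{n}0.png',p['img'][:,:,::-1])
    print(n,p['intrinsics'].tolist(),p['R'].round(3).tolist(),p['t'].round(3).tolist())
    for q in("dome_stake","flat_stake","beaker","holder"):
        for d in bot.spot_point(q,p):
            X=np.array(d['xyz']);c=p['intrinsics']@(p['R']@X+p['t']);print(q,round(d['conf'],2),X.round(3),(c[:2]/c[2]).round())
E
```

```text
0.0 [0.15627888 0.6048814  0.30332127] [-3.14045228e+00  5.44257380e-05  2.88877822e+00] 0.0726 0.08522322419891842
scene [[381.8254231619264, 0.0, 256.6055230852392], [0.0, 381.8254231619264, 187.4653982071432], [0.0, 0.0, 1.0]] [[-0.532, 0.846, 0.011], [0.729, 0.465, -0.502], [-0.43, -0.259, -0.865]] [0.284, -0.433, 1.259]
dome_stake 0.87 [0.743 0.16  0.001] [267. 265.]
dome_stake 0.75 [0.673 0.253 0.002] [316. 261.]
dome_stake 0.65 [0.642 0.14  0.001] [281. 228.]
flat_stake 0.88 [ 0.475  0.107 -0.001] [302. 174.]
beaker 0.87 [ 0.468  0.329 -0.008] [379. 213.]
holder 0.91 [ 0.624 -0.168 -0.004] [187. 168.]
top [[420.10876622517804, 0.0, 254.70540441795887], [0.0, 420.10876622517804, 192.28879304493412], [0.0, 0.0, 1.0]] [[0.019, -0.999, 0.029], [-0.984, -0.024, -0.178], [0.178, -0.025, -0.984]] [0.023, 0.588, 0.829]
dome_stake 0.79 [0.673 0.255 0.002] [157. 156.]
dome_stake 0.7 [0.739 0.159 0.003] [201. 129.]
dome_stake 0.66 [ 0.64   0.14  -0.001] [208. 172.]
flat_stake 0.93 [0.476 0.108 0.   ] [219. 246.]
beaker 0.74 [ 0.468  0.33  -0.001] [116. 248.]
holder 0.89 [ 0.62  -0.169  0.   ] [345. 184.]
```

View pics/scene0.png

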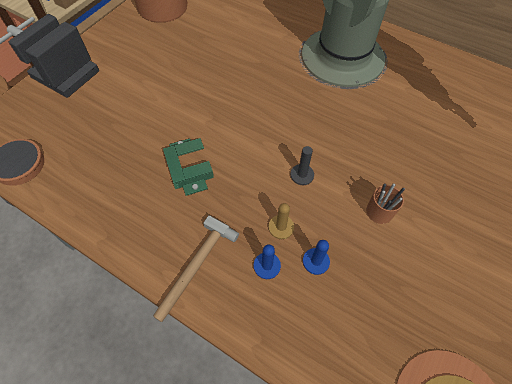

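View pics/top0.png

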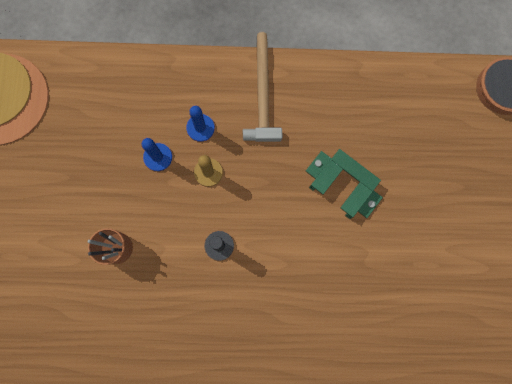

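The top view shows the brass stake at about (208,172), with blue look-alikes at (157,157) and (201,128). The flat stake is at (219,246), the beaker at (108,247) and the holder around (345,184), its mouth facing lower-left. Next I'll measure the holder's yaw from a crop.

```bash
python3 - <<'E'
import cv2
i=cv2.imread('pics/top0.png')[140:230,295:395];cv2.imwrite('pics/crop.png',cv2.resize(i,None,fx=6,fy=6,interpolation=cv2.INTER_CUBIC))
E
```

```text
(no output)
```

View pics/crop.png

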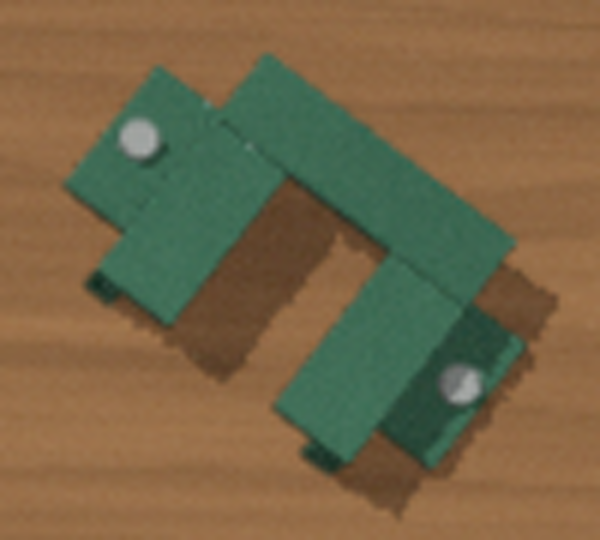

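```bash
python3 -m jog '[[[0,0,0,0,0,0,1]]]' 40; python3 - <<'E'
import numpy as np
from workcell import bot
from scipy.spatial.transform import Rotation as R
s=bot.observe();M=R.from_euler('xyz',s['tool_rot']).as_matrix();print(M.round(2).tolist())
print(M.T@(np.array([.641,.140,.25])-s['position'])*1000)
E
```

```text
clock: 0.6
position: [0.1564, 0.6051, 0.3039]
tool_rot: [-3.142, 0.0, 2.889]
force: [-0.1, -0.6, 0.0]
grip_width: 0.0857
finger_force: 0.0
[[-0.97, 0.25, 0.0], [0.25, 0.97, -0.0], [-0.0, -0.0, -1.0]]
[-585.57850843 -329.11019713   53.92138314]
```

The crop shows the plate corners clearly: back (268,55) and (515,243), slot end (288,180) and (388,252), mouth tips (100,272), (170,325), (275,407) and (347,463). I'll fit the pose to these while moving over the stake. That is about 670 mm of travel, at constant yaw and height.

```bash
cat >h.py <<'E'
import numpy as np
from workcell import bot
from scipy.spatial.transform import Rotation as R
def to(x,y,z):
    s=bot.observe();M=R.from_euler('xyz',s['tool_rot']).as_matrix()
    print('t',round(s['clock'],2),'pos',s['position'].round(4),'rot',np.round(s['tool_rot'],3),'shift',(M.T@(np.array([x,y,z])-s['position'])*1000).round(1),'F',np.round(s['force'],1),'q',np.round(s['qpos'],2))
E
python3 - <<'E'
from workcell import bot
import numpy as np
from scipy.optimize import least_squares
p=bot.grab_frame("top")
c=np.array([[268,55],[515,243],[288,180],[388,252],[170,325],[100,272],[275,407],[347,463]])/6+[295-.4,140-.4]
h=np.array([[45,57],[45,-57],[13,23],[13,-23],[-60,23],[-60,57],[-60,-23],[-60,-57]])/1000
def f(v):
    C,S=np.cos(v[2]),np.sin(v[2])
    X=np.c_[h@np.array([[C,S],[-S,C]])+v[:2],np.full(8,.034)]
    k=(X@p['R'].T+p['t'])@p['intrinsics'].T
    return (k[:,:2]/k[:,2:]-c).ravel()
r=least_squares(f,[.62,-.169,-.65]);print(r.x,r.fun.round(1))
E
python3 -m jog '[[[-45,-25,0,0,0,0,1],[-45,-25,0,0,0,0,1],[-45,-25,0,0,0,0,1],[-45,-25,0,0,0,0,1],[-45,-25,0,0,0,0,1]]]' 
python3 -m jog '[[[-45,-25,0,0,0,0,1],[-45,-25,0,0,0,0,1],[-45,-25,0,0,0,0,1],[-45,-25,0,0,0,0,1],[-45,-25,0,0,0,0,1]]]' 
python3 -c "from h import*;to(.641,.14,.25)"
```

```text
[ 0.62331408 -0.16664241 -0.6524983 ] [-0.2 -0.6  0.6 -0.1  0.2 -0.9  0.6  0.  -0.1  0.7 -1.  -0.2 -0.4  0.2
  0.3  0.8]
clock: 1.15
position: [0.3388, 0.4313, 0.3041]
tool_rot: [3.141, 0.0, 2.889]
force: [1.6, 1.0, -0.1]
grip_width: 0.0855
finger_force: 0.0
clock: 1.65
position: [0.52, 0.2591, 0.3041]
tool_rot: [3.141, 0.0, 2.889]
force: [0.7, 1.3, -0.8]
grip_width: 0.0854
finger_force: 0.0
t 1.65 pos [0.52   0.2591 0.3041] rot [3.141 0.    2.889] shift [-146.9  -85.    54.2] F [ 0.7  1.3 -0.8] q [-0.61  0.45  0.07  1.72 -0.04  0.97  0.79]
```

```bash

python3 -m jog '[[[-37,-21,0,0,0,0,1],[-37,-21,0,0,0,0,1],[-37,-21,0,0,0,0,1],[-36,-22,0,0,0,0,1],[0,0,0,0,0,0,1]]]' 
python3 - <<'E'
from h import *
import cv2
to(.641,.14,.125)
# brass axis: centroid of yellowish barrel in scene + network
for n in("scene","top"):
    p=bot.grab_frame(n)
    for d in bot.spot_point("dome_stake",p):print(n,d['conf'],d['xyz'])
cv2.imwrite('pics/s1.png',p['img'][:,:,::-1])
E
```

```text
clock: 2.15
position: [0.6427, 0.1359, 0.3035]
tool_rot: [-3.139, 0.002, 2.882]
force: [-0.7, 0.5, -0.8]
grip_width: 0.0854
finger_force: 0.0
t 2.15 pos [0.6427 0.1359 0.3035] rot [-3.139e+00  2.000e-03  2.882e+00] shift [  3.    3.9 178.5] F [-0.7  0.5 -0.8] q [-0.36  0.58  0.1   1.51 -0.06  1.05  1.06]
scene 0.8 [0.6381, 0.1374, 0.0028]
scene 0.8 [0.6759, 0.2526, 0.0]
scene 0.73 [0.7422, 0.1628, -0.0021]
```

```bash

python3 -m jog '[[[2,2,30,0,0,0,1],[0,0,30,0,0,0,1],[0,0,25,0,0,0,1],[0,0,20,0,0,0,1],[0,0,0,0,0,0,1]]]' 
python3 -c "from h import*;to(.640,.139,.127)"
```

```text
clock: 2.85
position: [0.6367, 0.1452, 0.1967]
tool_rot: [-3.14, -0.004, 2.891]
force: [-0.2, -0.3, 1.0]
grip_width: 0.0855
finger_force: 0.0
t 2.85 pos [0.6367 0.1452 0.1967] rot [-3.14  -0.004  2.891] shift [-5.  -5.1 69.6] F [-0.2 -0.3  1. ] q [-0.37  0.69  0.08  1.61 -0.07  0.85  1.06]
```

```bash

python3 -m jog '[[[-2,-2,10,0,0,0,1],[0,0,15,0,0,0,1],[0,0,15,0,0,0,1],[0,0,0,0,0,0,1],[0,0,0,0,0,0,1]]]' 
python3 -c "from h import*;to(.640,.139,.127)"
```

```text
clock: 3.35
position: [0.6398, 0.1416, 0.1586]
tool_rot: [-3.141, -0.001, 2.889]
force: [-0.9, -0.2, 0.1]
grip_width: 0.0852
finger_force: 0.0
t 3.35 pos [0.6398 0.1416 0.1586] rot [-3.141e+00 -1.000e-03  2.889e+00] shift [-0.9 -2.5 31.6] F [-0.9 -0.2  0.1] q [-0.36  0.74  0.07  1.62 -0.07  0.78  1.07]
```

```bash

python3 -m jog '[[[-1,-2,10,0,0,0,1],[0,0,10,0,0,0,1],[0,0,11,0,0,0,1],[0,0,0,0,0,0,1],[0,0,0,0,0,0,1]]]' 
python3 -c "from h import*
to(.640,.139,.127)
import cv2
p=bot.grab_frame('scene');cv2.imwrite('pics/s2.png',cv2.resize(p['img'][150:300,180:380,::-1],None,fx=4,fy=4))"
```

```text
clock: 3.85
position: [0.6402, 0.1394, 0.1275]
tool_rot: [-3.141, -0.001, 2.889]
force: [-0.5, 0.7, -0.2]
grip_width: 0.0856
finger_force: 0.0
t 3.85 pos [0.6402 0.1394 0.1275] rot [-3.141e+00 -1.000e-03  2.889e+00] shift [ 0.1 -0.5  0.5] F [-0.5  0.7 -0.2] q [-0.35  0.78  0.07  1.64 -0.07  0.73  1.07]
```

View pics/s2.png

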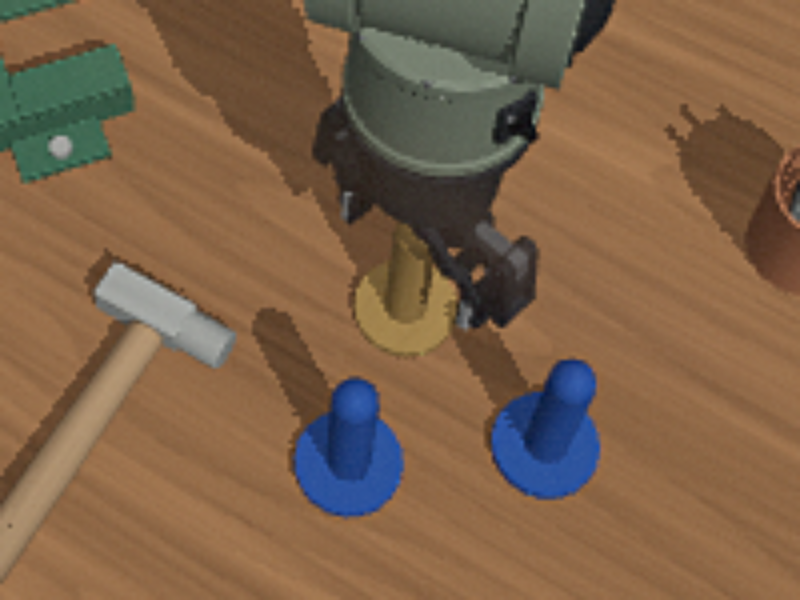

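The barrel (around (408,275) in this crop) sits between the fingers. I'll close the gripper.

```bash

python3 -m jog '[[[0,0,0,0,0,0,0.5],[0,0,0,0,0,0,0.4],[0,0,0,0,0,0,0.3],[0,0,0,0,0,0,0.1],[0,0,0,0,0,0,0]]]' 50
python3 -m jog '[[[0,0,0,0,0,0,0],[0,0,0,0,0,0,0],[0,0,0,0,0,0,0]]]'
```

```text
clock: 4.4
position: [0.6404, 0.1394, 0.128]
tool_rot: [-3.142, 0.0, 2.889]
force: [-0.3, -0.9, 0.5]
grip_width: 0.025
finger_force: 49.6
clock: 4.7
position: [0.6404, 0.1393, 0.128]
tool_rot: [-3.142, 0.0, 2.889]
force: [-1.1, -2.3, 3.2]
grip_width: 0.0249
finger_force: 49.7
```

```bash

python3 -m jog '[[[0,0,-5,0,0,0,0],[0,0,-10,0,0,0,0],[0,0,-5,0,0,0,0],[0,0,0,0,0,0,0]]]'
python3 -c "from h import*;to(.532,-.097,.148)"
```

```text
clock: 5.1
position: [0.6407, 0.1396, 0.149]
tool_rot: [3.141, 0.001, 2.889]
force: [-0.1, 0.1, -6.0]
grip_width: 0.0247
finger_force: 49.6
t 5.1 pos [0.6407 0.1396 0.149 ] rot [3.141e+00 1.000e-03 2.889e+00] shift [  46.1 -256.2    0.8] F [-0.1  0.1 -6. ] q [-0.35  0.75  0.07  1.63 -0.07  0.76  1.07]
```

```bash

python3 -m jog '[[[2,-10,0,0,0,0,0],[4,-20,0,0,0,0,0],[4,-23,0,0,0,0,0],[4,-23,0,0,0,0,0],[4,-23,0,0,0,0,0]]]'
python3 -m jog '[[[4,-23,0,0,0,0,0],[4,-23,0,0,0,0,0],[4,-23,0,0,0,0,0],[4,-23,0,0,0,0,0],[4,-23,0,0,0,0,0]]]'
python3 -m jog '[[[4,-20,0,0,0,0,0],[4,-14,0,0,0,0,0],[0,-8,0,0,0,0,0],[0,0,0,0,0,0,0],[0,0,0,0,0,0,0]]]'
python3 - <<'E'
from h import*
import cv2
to(.532,-.097,.133)
for n in('scene','top'):
    p=bot.grab_frame(n)
    for d in bot.spot_point("dome_stake",p)+bot.spot_point("holder",p):print(n,d['conf'],d['xyz'])
    if n=='scene':cv2.imwrite('pics/s3.png',cv2.resize(p['img'][100:250,110:310,::-1],None,fx=4,fy=4))
    else: cv2.imwrite('pics/t3.png',p['img'][:,:,::-1])
E
```

```text
clock: 5.6
position: [0.5971, 0.0465, 0.1476]
tool_rot: [-3.141, -0.0, 2.888]
force: [-0.9, 0.1, -6.3]
grip_width: 0.025
finger_force: 49.7
clock: 6.1
position: [0.5489, -0.0597, 0.1477]
tool_rot: [-3.141, -0.0, 2.888]
force: [0.2, 0.3, -5.4]
grip_width: 0.0248
finger_force: 49.7
clock: 6.6
position: [0.5321, -0.0962, 0.1479]
tool_rot: [3.141, 0.0, 2.889]
force: [0.6, 0.8, -5.0]
grip_width: 0.0248
finger_force: 49.8
t 6.6 pos [ 0.5321 -0.0962  0.1479] rot [3.141 0.    2.889] shift [-0.1 -0.8 14.9] F [ 0.6  0.8 -5. ] q [ 0.04  0.61  0.04  1.94 -0.04  0.58  1.43]
scene 0.92 [0.5314, -0.0936, 0.023]
scene 0.76 [0.6754, 0.2533, 0.0008]
scene 0.73 [0.7426, 0.1576, -0.0001]
scene 0.56 [0.6285, -0.1694, 0.0008]
top 0.69 [0.534, -0.0945, 0.0228]
top 0.68 [0.6726, 0.2541, 0.0011]
top 0.65 [0.7433, 0.1589, 0.0009]
```

View pics/s3.png

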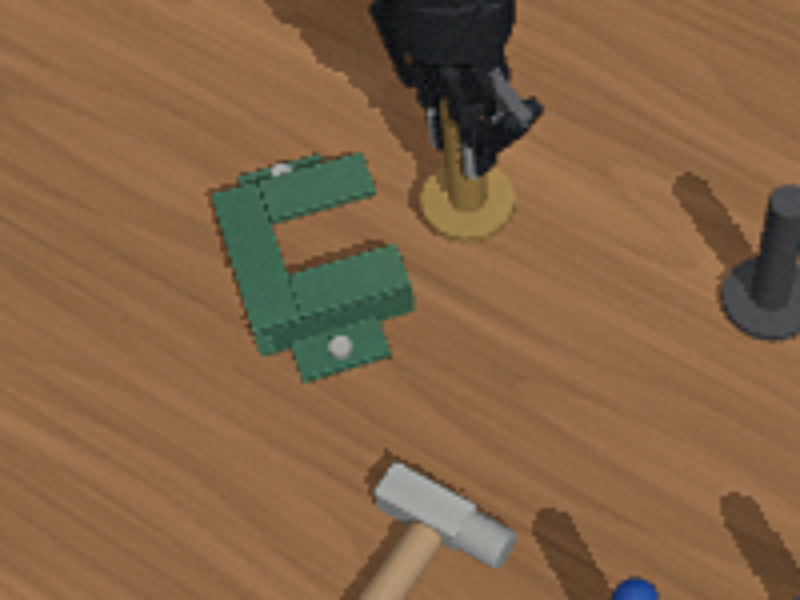

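The stake hangs upright in the gripper just outside the mouth: its foot is at (467,200) in the crop and the slot opens toward it. I'll lower it to a 4 mm gap and slide it in.

```bash

python3 -m jog '[[[0,0,8,0,0,0,0],[0,0,8,0,0,0,0],[0,0,0,0,0,0,0],[0,0,0,0,0,0,0]]]'
python3 -m jog '[[[-5,-2,0,0,0,0,0],[-9,-4,0,0,0,0,0],[-9,-4,0,0,0,0,0],[-9,-4,0,0,0,0,0],[0,0,0,0,0,0,0]]]'
python3 - <<'E'
from h import*
h=np.array([.623,-.167]);e=np.array([np.cos(-.6525),np.sin(-.6525)])
to(*(h-.005*e),.132)
p=bot.observe()['position'][:2]-h;print(p@e,e[0]*p[1]-e[1]*p[0])
E
```

```text
clock: 7.3
position: [0.5315, -0.097, 0.1314]
tool_rot: [-3.141, -0.001, 2.889]
force: [0.8, -0.2, -5.3]
grip_width: 0.0252
finger_force: 49.8
clock: 7.8
position: [0.5603, -0.1198, 0.132]
tool_rot: [-3.141, 0.001, 2.888]
force: [-0.3, 0.8, -5.4]
grip_width: 0.0248
finger_force: 49.8
t 7.8 pos [ 0.5603 -0.1198  0.132 ] rot [-3.141e+00  1.000e-03  2.888e+00] shift [-67.9 -28.    0. ] F [-0.3  0.8 -5.4] q [ 0.08  0.68  0.04  1.87 -0.04  0.6   1.46]
-0.07846478901555988 -0.0005578384814269519
```

```bash

python3 -m jog '[[[-5,-2,0,0,0,0,0],[-9,-4,0,0,0,0,0],[-9,-4,0,0,0,0,0],[-9,-4,0,0,0,0,0],[0,0,0,0,0,0,0]]]'
python3 -m jog '[[[-7,-3,0,0,0,0,0],[-9,-4,0,0,0,0,0],[-8,-3,0,0,0,0,0],[-5,-2,0,0,0,0,0],[0,0,0,0,0,0,0]]]'
python3 - <<'E'
from h import*
import cv2
h=np.array([.623,-.167]);e=np.array([np.cos(-.6525),np.sin(-.6525)])
to(*h,.128)
p=bot.observe()['position'][:2]-h;print(p@e,e[0]*p[1]-e[1]*p[0])
for n in('scene','top'):
    p=bot.grab_frame(n)
    for d in bot.spot_point("dome_stake",p)[:3]:
        v=np.array(d['xyz'][:2])-h;print(n,d['conf'],d['xyz'],v@e,e[0]*v[1]-e[1]*v[0])
E
```

```text
clock: 8.3
position: [0.5877, -0.1412, 0.1319]
tool_rot: [-3.141, 0.001, 2.888]
force: [-0.5, 0.7, -5.3]
grip_width: 0.0247
finger_force: 49.8
clock: 8.8
position: [0.6122, -0.1595, 0.1318]
tool_rot: [-3.141, 0.0, 2.888]
force: [-0.8, 0.1, -6.2]
grip_width: 0.0248
finger_force: 49.8
t 8.8 pos [ 0.6122 -0.1595  0.1318] rot [-3.141  0.     2.888] shift [-12.3  -4.6   3.8] F [-0.8  0.1 -6.2] q [ 0.14  0.75  0.04  1.7  -0.04  0.7   1.51]
-0.013109727637343756 -0.0005794162091109735
scene 0.83 [0.6724, 0.2533, 0.0003] -0.2159438593270415 0.3639515072354323
scene 0.82 [0.6098, -0.1611, 0.0054] -0.014070633031343134 -0.0033267530863103486
scene 0.69 [0.7439, 0.1584, -0.0005] -0.1015113414496905 0.33195996378642467
top 0.97 [0.7422, 0.1613, 0.0003] -0.10462291433214875 0.3332320149635204
top 0.82 [0.6119, -0.1587, 0.0021] -0.013859258836694413 -0.00014472213896925008
top 0.67 [0.6711, 0.2549, 0.0027] -0.21794827773242106 0.364433489451054
```

```bash

python3 -m jog '[[[-4,-2,0,0,0,0,0],[-3,-1,0,0,0,0,0],[0,0,0,0,0,0,0],[0,0,0,0,0,0,0]]]'
python3 -m jog '[[[-2,-1,0,0,0,0,0],[0,0,0,0,0,0,0],[0,0,0,0,0,0,0]]]'
python3 -c "from h import*;to(.623,-.167,.128)"
```

```text
clock: 9.4
position: [0.6178, -0.1636, 0.1318]
tool_rot: [-3.142, -0.0, 2.889]
force: [-0.2, 0.6, -5.6]
grip_width: 0.0247
finger_force: 49.8
clock: 9.7
position: [0.6195, -0.1651, 0.1319]
tool_rot: [-3.142, -0.0, 2.889]
force: [-0.5, -0.0, -5.1]
grip_width: 0.0246
finger_force: 49.8
t 9.7 pos [ 0.6195 -0.1651  0.1319] rot [-3.142 -0.     2.889] shift [-3.9 -1.   3.9] F [-0.5 -0.  -5.1] q [ 0.14  0.76  0.04  1.67 -0.04  0.71  1.52]
```

```bash

python3 -m jog '[[[-2,-1,0,0,0,0,0],[0,0,0,0,0,0,0],[0,0,0,0,0,0,0]]]'
python3 -m jog '[[[-2,-1,0,0,0,0,0],[0,0,0,0,0,0,0],[0,0,0,0,0,0,0]]]'
python3 -c "from h import*;to(.623,-.167,.128)"
```

```text
clock: 10.0
position: [0.6212, -0.1666, 0.1319]
tool_rot: [-3.142, -0.0, 2.889]
force: [-0.1, -0.5, -5.2]
grip_width: 0.0251
finger_force: 49.8
clock: 10.3
position: [0.6229, -0.168, 0.1319]
tool_rot: [-3.142, 0.0, 2.889]
force: [0.0, 0.1, -5.4]
grip_width: 0.0246
finger_force: 49.8
t 10.3 pos [ 0.6229 -0.168   0.1319] rot [-3.142  0.     2.889] shift [0.1 1.  3.9] F [ 0.   0.1 -5.4] q [ 0.15  0.76  0.04  1.66 -0.04  0.72  1.52]
```

```bash

python3 -m jog '[[[-2,-0.5,0,0,0,0,0],[0,0,0,0,0,0,0],[0,0,0,0,0,0,0]]]'
python3 -c "from h import*;to(.623,-.167,.1275)"
```

```text
clock: 10.6
position: [0.6244, -0.1688, 0.1318]
tool_rot: [3.142, -0.001, 2.889]
force: [-3.3, 1.9, -3.4]
grip_width: 0.0245
finger_force: 49.9
t 10.6 pos [ 0.6244 -0.1688  0.1318] rot [ 3.142e+00 -1.000e-03  2.889e+00] shift [1.8 1.4 4.3] F [-3.3  1.9 -3.4] q [ 0.15  0.76  0.04  1.66 -0.04  0.72  1.52]
```

Contact: about 4 N along −slot, so the stake is against the end. I'll back off 1 mm, lower until the foot touches the bench, and open gently.

```bash

python3 -m jog '[[[1,0.3,1.5,0,0,0,0],[0,0,1.5,0,0,0,0],[0,0,1,0,0,0,0],[0,0,0,0,0,0,0],[0,0,0,0,0,0,0]]]'
python3 -m jog '[[[0,0,0.5,0,0,0,0],[0,0,0,0,0,0,0]]]'
python3 -c "from h import*;to(.623,-.167,.1275)"
```

```text
clock: 11.1
position: [0.6239, -0.1686, 0.128]
tool_rot: [-3.141, 0.0, 2.889]
force: [0.2, -0.9, -2.4]
grip_width: 0.0247
finger_force: 50.1
clock: 11.3
position: [0.624, -0.1687, 0.128]
tool_rot: [-3.141, 0.001, 2.889]
force: [-1.0, -0.9, 5.8]
grip_width: 0.0249
finger_force: 50.8
t 11.3 pos [ 0.624  -0.1687  0.128 ] rot [-3.141e+00  1.000e-03  2.889e+00] shift [1.4 1.4 0.5] F [-1.  -0.9  5.8] q [ 0.15  0.77  0.04  1.66 -0.04  0.71  1.52]
```

```bash

python3 -m jog '[[[0,0,0,0,0,0,0.35],[0,0,0,0,0,0,0.45],[0,0,0,0,0,0,0.6],[0,0,0,0,0,0,0.75],[0,0,0,0,0,0,0.75]]]'
python3 -m jog '[[[0,0,-5,0,0,0,0.75],[0,0,-15,0,0,0,0.75],[0,0,-25,0,0,0,0.75],[0,0,-30,0,0,0,0.75],[0,0,-30,0,0,0,0.75]]]'
python3 -m jog '[[[10,5,-35,0,0,0,0.75],[20,10,-20,0,0,0,0.75],[20,10,0,0,0,0,0.75],[0,0,0,0,0,0,0.75],[0,0,0,0,0,0,0.75]]]'
python3 - <<'E'
from h import*
import cv2
h=np.array([.623,-.167]);e=np.array([np.cos(-.6525),np.sin(-.6525)])
for n in('scene','top'):
    p=bot.grab_frame(n)
    for q in("dome_stake","flat_stake","beaker"):
      for d in bot.spot_point(q,p)[:3]:
        v=np.array(d['xyz'][:2])-h;print(n,q,d['conf'],d['xyz'],v@e,e[0]*v[1]-e[1]*v[0])
    if n=='scene':cv2.imwrite('pics/s4.png',cv2.resize(p['img'][100:250,110:310,::-1],None,fx=4,fy=4))
E
```

```text
clock: 11.8
position: [0.6238, -0.1684, 0.1274]
tool_rot: [3.142, -0.0, 2.889]
force: [1.3, 0.3, 1.0]
grip_width: 0.0639
finger_force: 0.0
clock: 12.3
position: [0.6237, -0.1685, 0.2348]
tool_rot: [3.142, 0.001, 2.889]
force: [-0.2, -0.6, 0.4]
grip_width: 0.0639
finger_force: 0.0
clock: 12.8
position: [0.5817, -0.1317, 0.2887]
tool_rot: [3.141, 0.002, 2.889]
force: [-0.9, 1.1, -0.2]
grip_width: 0.0642
finger_force: 0.0
scene dome_stake 0.8 [0.743, 0.1566, 0.0022] -0.10113353846189069 0.32998328351323686
scene dome_stake 0.66 [0.6205, -0.1687, 0.0021] -0.0009542238385556706 -0.0028687029936770633
scene dome_stake 0.56 [0.6723, 0.2529, 0.0015] -0.21578044627289542 0.363572962424697
scene flat_stake 0.69 [0.4763, 0.106, -0.0006] -0.2823218755026659 0.12784462684312237
scene beaker 0.75 [0.4685, 0.3304, -0.0064] -0.42476951621039305 0.30140980093286396
scene beaker 0.21 [0.626, -0.1665, -0.0012] 0.00208011767807407 0.00221880833903331
top dome_stake 0.84 [0.6726, 0.253, -0.0] -0.21560279324118567 0.3638345716759178
top dome_stake 0.71 [0.6274, -0.167, 0.0033] 0.0034961007239406134 0.0026715687765920537
top dome_stake 0.58 [0.7419, 0.1583, 0.0026] -0.10303976067019553 0.3306661575078842
top flat_stake 0.81 [0.4733, 0.1084, 0.0022] -0.2861627998744029 0.12793006670850446
top beaker 0.83 [0.4677, 0.3274, -0.0028] -0.42358364672161497 0.2985403561162513
```

View pics/s4.png

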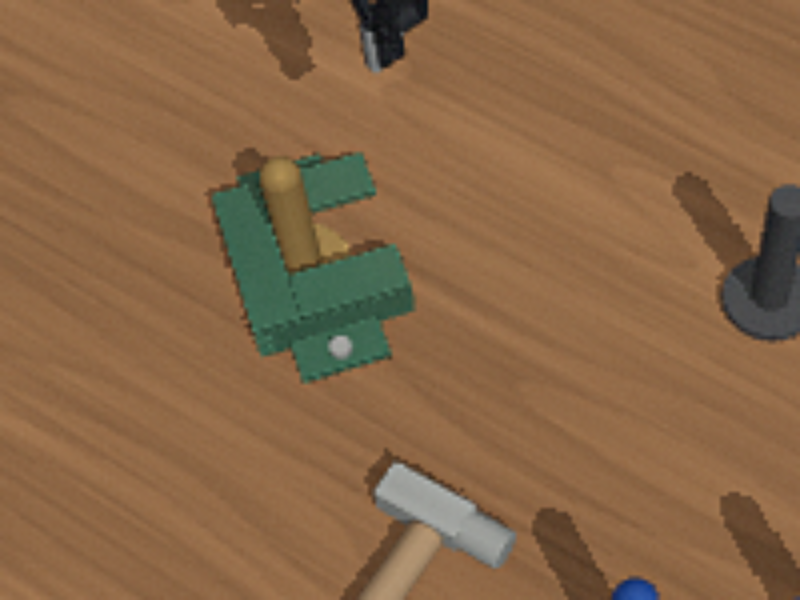

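The stake stands upright at the closed end of the slot: barrel from (282,175) to (300,265), foot under the plate, gripper clear. The flat stake and beaker have not moved.

```bash
python3 -c "from workcell import bot;print(bot.job_done())"
```

```text
the job is handed in; nothing more can be done
None
```

I fitted the brass stake into the hold-down, fully home and upright, released it, and handed the job in at about 13 s of the 42 s allowed; the flat stake and beaker were not disturbed, and the hand-in returned no verdict.

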